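# Look into the latched food-waste caddy by its lever and let the lid down softly

## Task

Check the food-waste caddy on the worktop: with a fingertip push its side latch fully forward, towards the lever end, to free the lid, then press the front lever down until the lid stands wide open and keep it there for two seconds so that the inside can be seen. Let the lever up slowly so that the lid comes down without slamming, then push the latch fully back home and take your hand away. Only push and press: keep off the lid itself, and leave all the other things where they are.

Things in the scene. Friction and masses are not known exactly. Their poses are not given: they have to be found in the camera images.
- caddy: Rectangular steel food-waste caddy, fixed: 140 mm deep (x), 170 mm wide (y), rim 150 mm high, flat steel lid on it to 163 mm, overhanging 4 mm. Origin: centre of its underside; its -x axis points out of its front (lever side), +y to its left side (latch side). The lid is hinged along the back rim and opens up and back.
- lever_pad (a point): Centre of the top of the lever's ribbed rubber pad, 30 mm (caddy x) by 104 mm (caddy y), on a dark bow in front of the caddy; moves with it. At rest level, 127 mm above the worktop, 77 mm in front of the front wall, free below. The lever turns about caddy y at x = -30, z = 60 mm of the caddy; to open the lid fully the pad goes down about 43 mm, 16 mm outward, and tips outward.
- latch_tab (a point): Top centre of the latch's upright finger tab on the caddy's left side, moving with it: a plate 8 mm thick (caddy x), 30 mm long (caddy y, this point midway, 110 mm from the caddy's middle), from 138 to 172 mm above the worktop. A finger fits before or behind it; the latch plate and tongue beside it reach 99 mm from the caddy's middle, so keep over its outer half.
- caddy_latch (a joint): Slide latch, m: 0 home, its tongue over the keeper on the lid's side so that the lid cannot rise; grows as the tab is pushed forward (caddy -x) to its stop at 0.028, fully released. The tongue clears the keeper at 0.020. It slides with about 1.2 N and stays where it is left.
- caddy_lever (a joint): Lever angle, rad: 0 at rest (up), grows as the pad is pressed down, about 0.36 when the lid is at its stop. No spring: two push rods carry the lid's weight (4 to 8 N at the pad near closed, 1 to 3 N wide open), and it comes up by itself, fast, when let go.
- caddy_lid (a joint): Lid angle, rad: 0 closed, 1.2 at its stop (wide open: over 0.95). Driven by the lever through the rods, about 29 rad for each metre of pad travel near closed. It falls shut hard when the lever is let go.
- garlic: Bystander: garlic bulb, 56 mm across, lying on the chopping board; origin at the centre of its underside.
- lemon: Bystander: lemon, 72x57x58 mm, lying on the chopping board; origin at the centre of its underside.
- peeler: Bystander: vegetable peeler, 170x25x18 mm, lying on the chopping board; origin at the centre of its underside.
- mug: Bystander: mug with one handle, 78x116x101 mm, standing on the worktop; origin at the centre of its underside.
- honey_jar: Bystander: round jar with a screw cap, 63 mm across, 94 mm high, standing on the worktop; origin at the centre of its underside.
- tea_box: Bystander: cardboard box, 68x136x69 mm, standing on the worktop; origin at the centre of its underside.
- teaspoon: Bystander: teaspoon, 130x26x11 mm, lying on the worktop; origin at the centre of its underside.

How it is judged:
By the outcome, as a careful person would: the job done as asked, in the order asked, and still so for the second after the job is handed in, with the robot touching nothing.
It also fails if it takes over 61 s, if anything falls off the work surface, if the arm or the gripper's body presses on something with over 40 N, if the wrist force passes 120 N, or if a joint passes its speed limit or range.

## Robot

A 7-joint arm with a two-finger parallel gripper is mounted at the origin on a cart in front of the work surface, level with it; the furniture and walls round the work are solid. World frame = base frame: x ahead of the robot, y to its left, z up, the work surface at z = 0. Lengths are in mm, angles in rad, forces in N, time in s.
With the tool pointing down it reaches from about 400 to 875 mm from the base axis. Payload 4.4 kg.
Tool frame: the origin (TCP) lies where the fingers leave the gripper's body, on its centre line; the fingertips stand 73 mm ahead of it and the grasp point (between the pads) lies 54 mm ahead of it; z points along the fingers, y is the line along which they close (so a half turn about z gives the same grasp; the last joint's range is limited). The gripper opens to 85 mm and grips with 20 to 120 N. Pads are 22 mm wide; open, the fingers measure 114 mm over their backs; the gripper's body (76 mm by 85 mm) begins 54 mm behind the grasp point. The pads swing forward as they close: fully open they stand 13 mm farther back than shut.
Start: joints at [1.176, 0.628, 0.038, 1.517, -0.027, 0.996, -0.02], TCP at [209.915, -615.185, 303.913] pointing down, gripper open.
Joint ranges: [-3.06, 3.06], [-0.37, 2.12], [-1.25, 1.32], [0.18, 2.47], [-1.1, 4.24], [0.23, 1.98], [-2.94, 2.94]. Speed limits (rad/s): [2.57, 2.57, 3.14, 3.14, 3.14, 3.14, 3.14].

## Interface

Orientations are given as [roll, pitch, yaw] about the fixed x, y, z axes, in that order (R = Rz(yaw) Ry(pitch) Rx(roll)).
In Python, from cell import ctrl gives the robot as it stands.
- The arm moves only by the tool send_rows, never from a script. Its argument "rows" is a list that holds one entry, the list of rows, each a list of 6 numbers: the shift along the tool's x, y, z in cm, then the turn, a rotation vector about the tool's x, y, z in rad. In form: [[[tx, ty, tz, wx, wy, wz], ...]]. A call has 1 to 10 rows; each row is the pose to reach, as a shift and turn from the pose commanded when the call began, along the tool's axes at that moment; what a row does not reach only later rows make up. A row lasts 1/10 s, in which the tool goes at most 50 mm and 8.59 degrees, less where a joint would pass 70% of its speed; a pose out of reach is approached as far as the arm can. A call with a gripper value outside its range is refused whole. "grip" is the closure in counts, from 0 (fully open) to 255 (shut), set as the call begins (left out, the last holds). The fingers move at their own pace and stop on an object; the grip force is fixed at half the most. Time passes only in rows, so rows that repeat a pose let the fingers close. It gives the time, the measured TCP pose, the force, the opening and the grip force at its end, in the units of the state.
- ctrl.read_state(): the state, without advancing time (a new reading comes with each control period).
- ctrl.get_image(name): name is "side" or "top"; returns a dict with "pixels" (400x640x3 uint8, red, green, blue), "fx", "fy", "cx", "cy" (pixels), "D" ([k1, k2, p1, p2, k3] as OpenCV has them; the pictures are not rectified), "extrinsics" (4x4, takes a point from camera to world coordinates). Camera axes: x right, y up, looking along -z (the intrinsics and any distortion apply to the point x, -y, -z); pixel columns grow to the right and rows downward; lengths in mm; the calibration is good to about 2 mm. A picture is of the moment at which its call begins. There is no depth.
- ctrl.finish_job(): hands the job in; it is judged then, once.
The state is a dict: "clock": time; "qpos": joint angles; "qd": joint speeds; "tau": joint torques, N m; "eef_pos": TCP position; "tool_rot": TCP orientation; "force": force on the tool from outside, world axes, zero at the start; "torque": the same for the moment, N m; "width": finger opening in mm; "gripper_force": force on a finger pad.
Only numpy, scipy, OpenCV 4.12 (cv2) and the standard library are available. Lean on these libraries where they do the work, as an engineer would, in place of code of your own. Each camera call takes 0.05 s, during which the arm holds its last target. There are 200 camera calls.

## Working session

There is one attempt and no reset: what is moved stays moved. The work goes in short steps, Python scripts to look and compute and a tool call to move; the robot and the scene stay as the last step left them, time stands still between calls to the robot, and variables do not carry over. Pictures are saved under pics/ and viewed, at most 10 in all, crops included, and the job is handed in when it is done.

Besides the shell and the picture viewer there is one more tool, called after ">>>" as name(argument=value, ...) on one line, values as JSON. send_rows: Moves the arm, as the interface text tells. Its arguments: {"type":"object","properties":{"rows":{"type":"array","items":{"type":"array","items":{"type":"array","items":{"type":"number"}}}},"grip":{"type":"number"}},"required":["rows"]}

```bash
mkdir -p pics; ls; python3 - <<'E'
from cell import ctrl
import cv2
s=ctrl.read_state(); print({k:s[k] for k in('clock','eef_pos','tool_rot','force','width')})
for n in('side','top'):
    d=ctrl.get_image(n); cv2.imwrite(f'pics/{n}0.png',d['pixels'][:,:,::-1]); print(n,d['fx'],d['fy'],d['cx'],d['cy'],d['D'],d['extrinsics'])
E
```

```text
pics
{'clock': 0.0, 'eef_pos': array([ 209.77707346, -614.69742885,  302.99822726]), 'tool_rot': array([-3.13968103e+00,  3.58862121e-05,  3.28810486e-01]), 'force': array([0.43523274, 0.13855917, 0.10202559]), 'width': 85.77785238951674}
side 492.0668933926713 492.0668933926713 331.24775066396563 188.76634219846488 [-0.13408765  0.          0.          0.          0.        ] [[ 9.03745394e-01  2.75045265e-01 -3.28015799e-01 -4.65668651e+01]
 [-4.28062933e-01  5.76143468e-01 -6.96290765e-01 -1.07483637e+03]
 [-2.52731828e-03  7.69680977e-01  6.38423689e-01  1.19744662e+03]
 [ 0.00000000e+00  0.00000000e+00  0.00000000e+00  1.00000000e+00]]
top 453.1500679637656 453.1500679637656 317.7441469217231 197.488946153022 [-0.07263821  0.          0.          0.          0.        ] [[ 7.47359964e-03  9.94470059e-01 -1.04754218e-01  3.80304614e+02]
 [-9.99606504e-01  1.02621256e-02  2.61060407e-02  1.16525787e+02]
 [ 2.70366768e-02  1.04517891e-01  9.94155435e-01  1.44342622e+03]
 [ 0.00000000e+00  0.00000000e+00  0.00000000e+00  1.00000000e+00]]
```

View pics/side0.png

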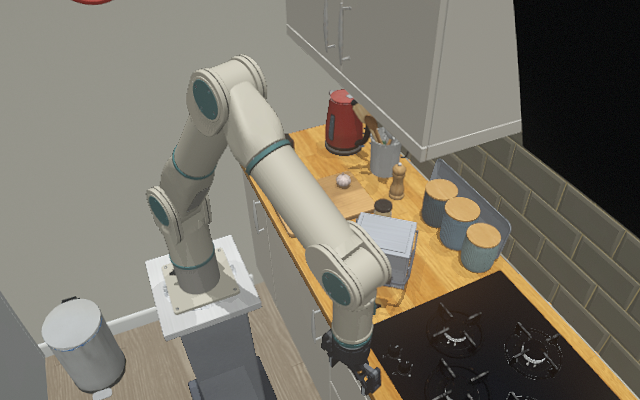

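View pics/top0.png

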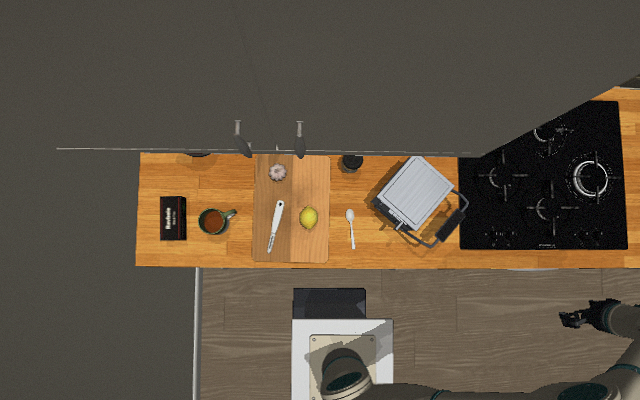

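The top view shows the caddy at about (418,192), lever pad near (455,222), latch on the image's lower-left side near (395,222). I'll zoom in.

```bash
python3 - <<'E'
import cv2, numpy as np
t=cv2.imread('pics/top0.png'); s=cv2.imread('pics/side0.png')
a=cv2.resize(t[140:260,340:480],None,fx=5,fy=5,interpolation=cv2.INTER_CUBIC)
cv2.imwrite('pics/topc.png',a)
E
cat > h.py <<'E'
import numpy as np, cv2
from cell import ctrl
def cam(n):
    d=ctrl.get_image(n); K=np.array([[d['fx'],0,d['cx']],[0,d['fy'],d['cy']],[0,0,1]]); return d,K
def ray(d,K,u,v,z):
    p=cv2.undistortPoints(np.array([[[u,v]]],float),K,np.array(d['D']))[0,0]
    E=np.array(d['extrinsics']); r=E[:3,:3]@[p[0],-p[1],-1]; o=E[:3,3]
    return o+r*(z-o[2])/r[2]
def proj(d,K,P):
    E=np.array(d['extrinsics']); c=(np.atleast_2d(P)-E[:3,3])@E[:3,:3]
    c=c*[1,-1,-1]
    return cv2.projectPoints(c,np.zeros(3),np.zeros(3),K,np.array(d['D']))[0][:,0]
E
```

```text
(no output)
```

View pics/topc.png

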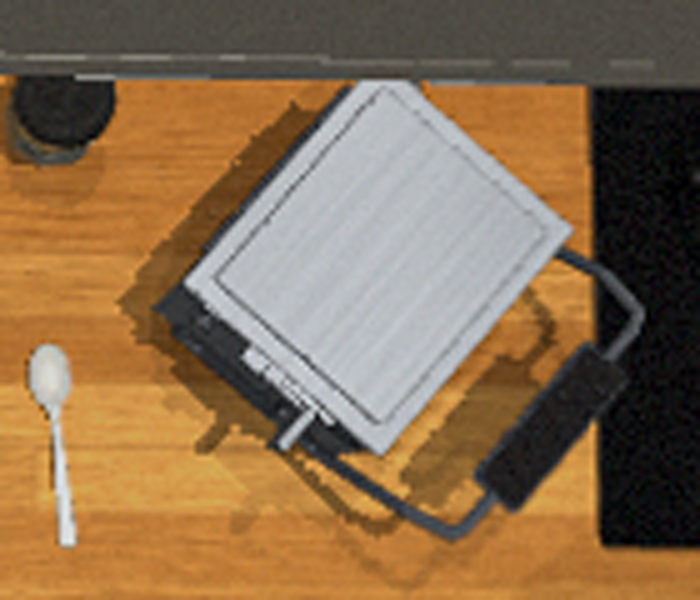

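The crop shows lid corners at crop (573,230), (378,455), (183,285), pad centre (552,427), tab about (298,426).

```bash
python3 - <<'E'
from h import *
from scipy.optimize import least_squares
d,K=cam('top')
f=lambda x,y:(340+(x+.5)/5-.5,140+(y+.5)/5-.5)
pts=[((573,230),(-74,-89,163)),((378,455),(-74,89,163)),((183,285),(74,89,163)),((552,427),(-147,0,127)),((511,511),(-162,52,127)),((598,340),(-132,-52,127))]
for q,l in pts: print(l,ray(d,K,*f(*q),l[2]).round(1))
for q in((312,408),(282,446),(298,426)):print('tab',ray(d,K,*f(*q),172).round(1))
L=np.array([l for _,l in pts],float);Q=np.array([f(*q) for q,_ in pts])
def T(p,L):
    c,s=np.cos(p[2]),np.sin(p[2]);L=np.atleast_2d(L);return np.c_[p[0]+c*L[:,0]-s*L[:,1],p[1]+s*L[:,0]+c*L[:,1],L[:,2]]
r=least_squares(lambda p:(proj(d,K,T(p,L))-Q).ravel(),[450,-120,.8]);print(r.x,r.fun.reshape(-1,2).round(2))
p=r.x;print('padw',T(p,[-147,0,127]))
w=ray(d,K,*f(298,426),172)[:2]-p[:2];c,s=np.cos(p[2]),np.sin(p[2]);print('tab local',c*w[0]+s*w[1],-s*w[0]+c*w[1])
# side check
e,K2=cam('side')
print(proj(e,K2,T(p,L)).round(1), proj(e,K2,T(p,[[0,110,172],[74,-89,163]])))
# cupboard edge, for heights
for z in(400,500,600):print(z,ray(d,K,60,149,z).round(),ray(d,K,470,153,z).round())
E
python3 - <<'E'
import cv2
s=cv2.imread('pics/side0.png')
cv2.imwrite('pics/sidec.png',cv2.resize(s[150:310,280:480],None,fx=3.7,fy=3.7,interpolation=cv2.INTER_CUBIC))
E
```

```text
(-74, -89, 163) [ 553.9 -311.8  163. ]
(-74, 89, 163) [ 423.3 -195.4  163. ]
(74, 89, 163) [519.5 -84.1 163. ]
(-147, 0, 127) [ 441.5 -308.4  127. ]
(-162, 52, 127) [ 392.1 -282.9  127. ]
(-132, -52, 127) [ 493.2 -337.4  127. ]
tab [ 449.3 -155.8  172. ]
tab [ 427.7 -138.4  172. ]
tab [ 439.1 -147.7  172. ]
[ 538.42617414 -198.67304672    0.84888597] [[ 0.4  -0.83]
 [-0.01  0.19]
 [ 0.07 -0.36]
 [ 0.2   0.09]
 [ 1.01 -0.07]
 [-1.71  1.  ]]
padw [[ 441.28567999 -309.00311695  127.        ]]
tab local -27.38688673264773 108.28157073938786
[[409.2 256.2]
 [348.6 244. ]
 [360.4 211. ]
 [372.4 277.1]
 [353.2 277.2]
 [391.6 277. ]] [[348.02040001 223.44456474]
 [416.97090693 221.64254257]]
400 [599. 700. 400.] [ 601. -273.  400.]
500 [578. 644. 500.] [ 580. -236.  500.]
600 [557. 588. 600.] [ 558. -198.  600.]
```

View pics/sidec.png

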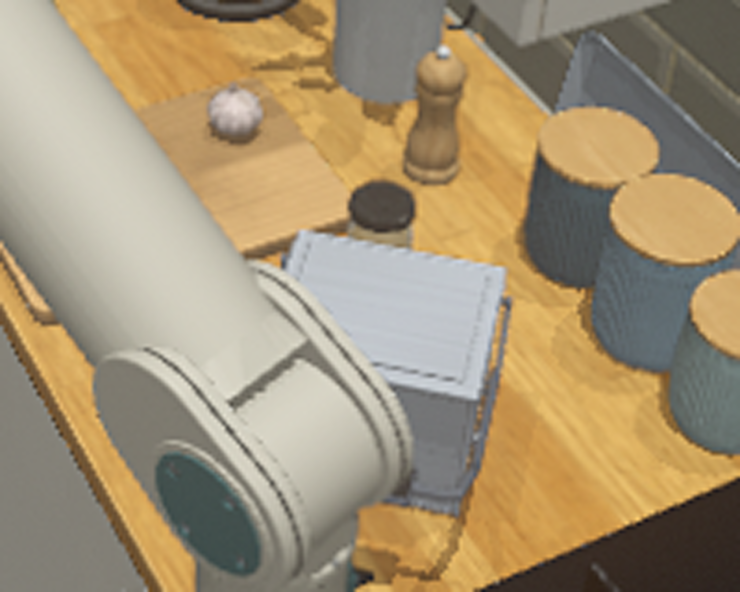

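The side crop agrees with the top-view fit (front-right lid corner predicted at (409,256), seen at (408,257)). The caddy is at (538,-199), yaw 0.849, with the tab at local x ≈ -27. I'll write the move helper next.

```bash
cat >> h.py <<'E'
from scipy.spatial.transform import Rotation as Ro
C=np.array([538.4,-198.7,0]);RC=Ro.from_euler('z',.849)
def st(): 
    s=ctrl.read_state(); return s,np.array(s['eef_pos']),Ro.from_euler('xyz',s['tool_rot'])
def loc():
    s,p,R=st(); print('t',round(s['clock'],2),'tip local',RC.inv().apply(p+R.apply([0,0,73])-C).round(1),'F local',RC.inv().apply(s['force']).round(1),'w',round(s['width'],1),'q',np.round(s['qpos'],2))
G=RC*Ro.from_euler('xyz',[np.pi,0,np.pi/2])   # tool x along caddy +y, down
def row(tip,th=0):
    """tip in caddy frame, tool tilted -th about caddy y; row from the measured pose"""
    _,p,R=st(); T=RC*Ro.from_euler('y',-th)*RC.inv()*G
    t=C+RC.apply(tip)-T.apply([0,0,73])
    return np.r_[R.inv().apply(t-p)/10,(R.inv()*T).as_rotvec()].round(3).tolist()
E
python3 -c "
from h import *
loc();print(row([4,114,205]));print(row([4,114,150]))"
```

```text
t 0.2 tip local [-529.4  -28.3  230.3] F local [-0.   0.7  0.1] w 85.3 q [ 1.18  0.63  0.04  1.52 -0.03  1.   -0.02]
[39.216, -38.866, 2.579, -0.001, -0.001, -2.091]
[39.217, -38.859, 8.079, -0.001, -0.001, -2.091]
```

>>> send_rows(grip=255, rows=[[[4,-4,0,0,0,-0.15],[8,-8,0,0,0,-0.3],[11,-11,0,0,0,-0.45],[14,-14,0,0,0,-0.6],[17,-17,0,0,0,-0.75],[20,-20,0,0,0,-0.9],[23,-23,0,0,0,-1.05],[26,-26,0,0,0,-1.2],[29,-29,0,0,0,-1.35],[32,-32,0,0,0,-1.5]]])

```text
clock: 1.2
eef_pos: [409.9, -207.5, 304.1]
tool_rot: [3.141, 0.0, 1.835]
force: [0.9, -1.0, 0.3]
width: 0.1
gripper_force: 0.0
```

```bash
python3 -c "
from h import *
loc();print(row([4,114,205]));print(row([4,114,150]))"
```

```text
t 1.2 tip local [-91.5  90.6 231.1] F local [-0.1 -1.3  0.3] w 0.1 q [ 0.72  0.38 -0.42  2.02  0.22  0.78  0.43]
[7.224, 6.67, 2.607, 0.0, 0.001, -0.585]
[7.227, 6.669, 8.107, 0.0, 0.001, -0.585]
```

>>> send_rows(rows=[[[2.5,2.3,0.6,0,0,-0.15],[5,4.6,1.5,0,0,-0.3],[7.2,6.7,2.6,0,0,-0.45],[7.2,6.7,2.6,0,0,-0.585],[7.2,6.7,2.6,0,0,-0.585],[7.2,6.7,2.6,0,0,-0.585]]])

```text
clock: 1.8
eef_pos: [455.6, -122.9, 277.8]
tool_rot: [-3.141, -0.0, 2.41]
force: [-0.2, 0.9, -0.4]
width: 0.0
gripper_force: 0.0
```

```bash
python3 - <<'E'
from h import *
loc()
for q in([4,114,150],[-8,114,150],[-38,114,150]):print(row(q))
d=ctrl.get_image('top');t=d['pixels'][:,:,::-1]
cv2.imwrite('pics/t1.png',cv2.resize(t[140:260,340:480],None,fx=5,fy=5,interpolation=cv2.INTER_CUBIC))
E
```

```text
t 1.8 tip local [  2.2 112.2 204.8] F local [ 0.5  0.7 -0.4] w 0.0 q [ 0.61  0.46 -0.56  2.02  0.35  0.76  0.67]
[0.178, 0.182, 5.485, -0.0, -0.0, -0.01]
[0.166, -1.018, 5.485, -0.0, -0.0, -0.01]
[0.135, -4.017, 5.487, -0.0, -0.0, -0.01]
```

View pics/t1.png

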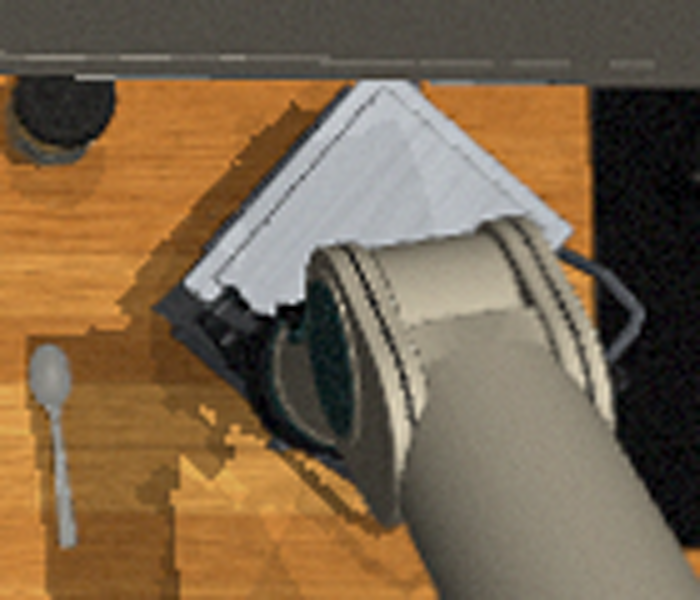

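The arm hides the tab in the picture, so I descend at the computed spot behind it (tip local 4, 114, 150).

>>> send_rows(rows=[[[0.2,0.2,2,0,0,-0.01],[0.2,0.2,4,0,0,-0.01],[0.2,0.2,5.5,0,0,-0.01],[0.2,0.2,5.5,0,0,-0.01]]])

```text
clock: 2.25
eef_pos: [454.4, -120.2, 221.7]
tool_rot: [-3.139, -0.003, 2.421]
force: [-0.9, 0.3, 0.1]
width: -0.2
gripper_force: 0.0
```

>>> send_rows(rows=[[[0,-0.5,0,0,0,0],[0,-1,0,0,0,0],[0,-1.4,0,0,0,0],[0,-1.8,0,0,0,0],[0,-2.2,0,0,0,0],[0,-2.2,0,0,0,0]]])

```text
clock: 2.85
eef_pos: [441.0, -136.7, 223.1]
tool_rot: [-3.141, 0.0, 2.423]
force: [0.9, 0.4, -0.7]
width: -0.2
gripper_force: 0.0
```

```bash
python3 -c "
from h import *
loc();print(row([-38,114,150]))"
```

```text
t 2.85 tip local [-17.8 114.1 150.1] F local [ 0.9 -0.4 -0.7] w -0.2 q [ 0.59  0.53 -0.51  2.1   0.45  0.61  0.63]
[-0.007, -2.017, 0.015, -0.0, 0.0, 0.003]
```

>>> send_rows(rows=[[[0,-0.4,0,0,0,0],[0,-0.8,0,0,0,0],[0,-1.1,0,0,0,0],[0,-1.4,0,0,0,0],[0,-1.6,0,0,0,0],[0,-1.6,0,0,0,0]]])

```text
clock: 3.45
eef_pos: [430.4, -148.4, 222.9]
tool_rot: [-3.141, -0.0, 2.423]
force: [1.2, 0.3, -0.1]
width: -0.3
gripper_force: 0.0
```

>>> send_rows(rows=[[[0,-0.1,0,0,0,0],[0,-0.2,0,0,0,0],[0,-0.3,0,0,0,0],[0,-0.3,0,0,0,0]]])

```text
clock: 3.85
eef_pos: [428.6, -150.4, 222.9]
tool_rot: [-3.141, -0.0, 2.424]
force: [0.2, 0.6, -0.6]
width: -0.2
gripper_force: 0.4
```

```bash
python3 - <<'E'
from h import *
loc()
d=ctrl.get_image('top');t=d['pixels'][:,:,::-1]
cv2.imwrite('pics/t2.png',cv2.resize(t[140:260,340:480],None,fx=5,fy=5,interpolation=cv2.INTER_CUBIC))
E
```

```text
t 3.85 tip local [-36.3 114.4 149.9] F local [ 0.6  0.2 -0.6] w -0.2 q [ 0.63  0.53 -0.51  2.12  0.45  0.6   0.66]
```

>>> send_rows(rows=[[[0,-0.1,0,0,0,0],[0,-0.2,0,0,0,0],[0,-0.3,0,0,0,0],[0,-0.3,0,0,0,0]]])

```text
clock: 4.3
eef_pos: [427.9, -151.3, 223.0]
tool_rot: [3.138, 0.001, 2.425]
force: [3.1, 5.7, -3.0]
width: 0.2
gripper_force: 3.0
```

>>> send_rows(rows=[[[0,-0.1,0,0,0,0],[0,-0.2,0,0,0,0],[0,-0.3,0,0,0,0],[0,-0.3,0,0,0,0]]])

```text
clock: 4.7
eef_pos: [427.5, -151.7, 223.1]
tool_rot: [3.134, 0.002, 2.427]
force: [6.6, 9.8, -5.8]
width: 0.0
gripper_force: 5.8
```

The latch hit its stop at about -37.5 (28 mm of travel, force rising to 12 N). Backing off and moving up.

>>> send_rows(rows=[[[0,1,0,0,0,0],[0,2,0,0,0,0],[0,2,-2,0,0,0],[0,2,-5,0,0,0],[0,2,-5,0,0,0]]])

```text
clock: 5.2
eef_pos: [439.6, -140.0, 275.6]
tool_rot: [3.14, 0.005, 2.424]
force: [-0.1, 0.7, -1.3]
width: 0.4
gripper_force: 0.0
```

```bash
python3 -c "
from h import *
loc();print(row([-147,0,197]));print(row([-147,0,135]))"
```

```text
t 5.2 tip local [-21.1 112.5 202.6] F local [ 0.5  0.5 -1.3] w 0.4 q [ 0.66  0.45 -0.58  2.05  0.36  0.73  0.71]
[-11.239, -12.623, 0.603, 0.001, 0.005, 0.004]
[-11.206, -12.632, 6.803, 0.001, 0.005, 0.004]
```

>>> send_rows(rows=[[[-2.5,-3,0,0,0,0],[-5,-6,0,0,0,0],[-7.5,-9,0,0,0,0],[-10,-11.5,0.5,0,0,0],[-11.2,-12.6,2,0,0.003,0.004],[-11.2,-12.6,4.5,0,0.003,0.004],[-11.2,-12.6,6.5,0,0.003,0.004],[-11.2,-12.6,6.5,0,0.003,0.004]]])

```text
clock: 6.0
eef_pos: [437.4, -307.9, 205.1]
tool_rot: [-3.14, -0.009, 2.419]
force: [0.5, 0.3, 0.1]
width: 0.1
gripper_force: 0.0
```

```bash
python3 - <<'E'
from h import *
loc()
for th in np.r_[0:.401:.04]:
    a=RC.inv().apply(C)*0; c,s=np.cos(th),np.sin(th)
    x,z=-117*c-67*s,67*c-117*s
    print(round(th,2),row([-30+x,0,60+z],th))
d=ctrl.get_image('top');t=d['pixels'][:,:,::-1]
cv2.imwrite('pics/t3.png',cv2.resize(t[140:280,330:490],None,fx=4,fy=4,interpolation=cv2.INTER_CUBIC))
E
```

```text
t 6.0 tip local [-148.8    4.4  132.1] F local [ 0.6 -0.2  0.1] w 0.1 q [ 0.88  0.65 -0.49  1.92  0.46  0.7   0.96]
0.0 [-0.372, 0.172, 0.506, -0.002, -0.009, -0.0]
0.04 [-0.377, -0.378, 0.986, -0.042, -0.009, -0.001]
0.08 [-0.381, -0.908, 1.488, -0.082, -0.009, -0.001]
0.12 [-0.386, -1.417, 2.01, -0.122, -0.009, -0.001]
0.16 [-0.392, -1.905, 2.553, -0.162, -0.009, -0.001]
0.2 [-0.397, -2.371, 3.114, -0.202, -0.009, -0.001]
0.24 [-0.403, -2.815, 3.694, -0.242, -0.009, -0.002]
0.28 [-0.408, -3.234, 4.291, -0.282, -0.009, -0.002]
0.32 [-0.414, -3.63, 4.904, -0.322, -0.009, -0.002]
0.36 [-0.42, -4.0, 5.533, -0.362, -0.009, -0.002]
0.4 [-0.427, -4.346, 6.176, -0.402, -0.009, -0.002]
```

View pics/t3.png

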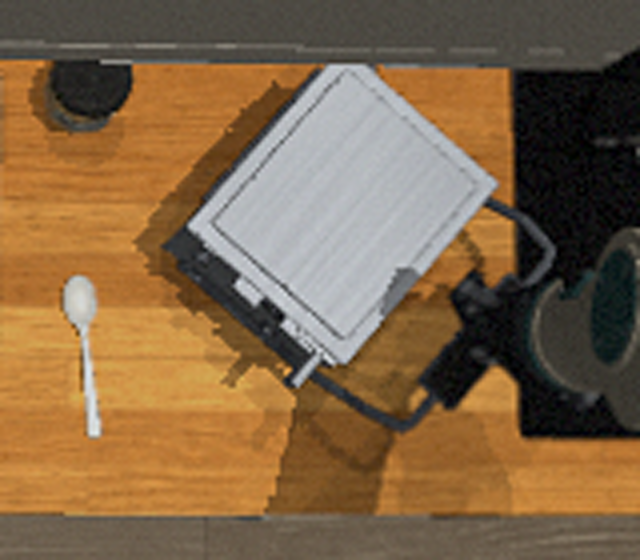

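The picture shows the tab at its forward stop (crop 310,367), the lid still closed and the fingers over the pad. Starting the press.

>>> send_rows(rows=[[[-0.3,0.2,0.3,0,-0.005,0],[-0.3,0.2,0.5,0,-0.005,0],[-0.3,0,0.7,-0.02,-0.005,0],[-0.3,-0.35,1.0,-0.04,-0.005,0],[-0.3,-0.35,1.0,-0.04,-0.005,0],[-0.3,-0.35,1.0,-0.04,-0.005,0]]])

```text
clock: 6.65
eef_pos: [439.3, -313.5, 198.5]
tool_rot: [3.101, 0.003, 2.419]
force: [-0.4, -0.1, 6.4]
width: -0.0
gripper_force: 3.1
```

```bash
cat > r.py <<'E'
from h import *
import sys
loc(); s,p,R=st()
print('tilt',((RC.inv()*R)*(RC.inv()*G).inv()).as_rotvec().round(3))
for th in eval(sys.argv[1]):
    c,sn=np.cos(th),np.sin(th)
    print(round(th,2),row([-30-117*c-67*sn,0,60+67*c-117*sn],th))
E
python3 r.py 'np.r_[0:.401:.04]'
```

```text
t 6.65 tip local [-148.7   -1.7  125.5] F local [-0.3  0.3  6.4] w -0.0 q [ 0.93  0.66 -0.52  1.92  0.45  0.66  0.99]
tilt [-0.003 -0.04  -0.001]
0.0 [0.145, 0.472, -0.134, 0.04, 0.003, -0.001]
0.04 [0.145, -0.097, 0.323, 0.0, 0.003, -0.001]
0.08 [0.146, -0.647, 0.802, -0.04, 0.003, -0.001]
0.12 [0.147, -1.179, 1.302, -0.08, 0.003, -0.001]
0.16 [0.148, -1.689, 1.824, -0.12, 0.003, -0.001]
0.2 [0.149, -2.178, 2.365, -0.16, 0.003, -0.001]
0.24 [0.15, -2.646, 2.926, -0.2, 0.003, -0.001]
0.28 [0.151, -3.09, 3.505, -0.24, 0.003, -0.001]
0.32 [0.152, -3.511, 4.101, -0.28, 0.003, -0.001]
0.36 [0.154, -3.908, 4.713, -0.32, 0.003, -0.001]
0.4 [0.155, -4.28, 5.341, -0.36, 0.003, -0.001]
```

Contact is made, with a 6.4 N load at the pad as expected. Following the arc.

>>> send_rows(rows=[[[0,-0.3,0.5,-0.02,0,0],[0,-0.65,0.8,-0.04,0,0],[0,-0.9,1.05,-0.06,0,0],[0,-1.2,1.3,-0.08,0,0],[0,-1.45,1.55,-0.1,0,0],[0,-1.7,1.8,-0.12,0,0],[0,-1.95,2.1,-0.14,0,0],[0,-2.2,2.35,-0.16,0,0],[0,-2.4,2.65,-0.18,0,0],[0,-2.65,2.9,-0.2,0,0]]])

```text
clock: 7.65
eef_pos: [422.3, -332.9, 167.9]
tool_rot: [2.901, 0.003, 2.419]
force: [0.0, -0.8, 3.5]
width: -0.0
gripper_force: 2.2
```

```bash
python3 r.py 'np.r_[.2:.401:.04]'
```

```text
t 7.65 tip local [-160.    -1.7   97. ] F local [-0.6 -0.5  3.5] w -0.0 q [ 1.16  0.76 -0.66  1.94  0.38  0.56  1.18]
tilt [-0.003 -0.24  -0.001]
0.2 [0.151, 0.625, -0.473, 0.04, 0.003, -0.0]
0.24 [0.152, 0.056, -0.016, 0.0, 0.003, -0.0]
0.28 [0.154, -0.495, 0.463, -0.04, 0.003, -0.0]
0.32 [0.155, -1.026, 0.963, -0.08, 0.003, -0.0]
0.36 [0.156, -1.537, 1.484, -0.12, 0.003, -0.0]
0.4 [0.158, -2.026, 2.026, -0.16, 0.003, -0.0]
```

>>> send_rows(rows=[[[0,-0.25,0.2,-0.02,0,0],[0,-0.5,0.45,-0.04,0,0],[0,-0.75,0.7,-0.06,0,0],[0,-1.0,0.95,-0.08,0,0],[0,-1.15,1.1,-0.09,0,0],[0,-1.3,1.25,-0.1,0,0],[0,-1.4,1.35,-0.11,0,0],[0,-1.4,1.35,-0.11,0,0]]])

```text
clock: 8.45
eef_pos: [415.7, -339.6, 151.1]
tool_rot: [2.791, 0.001, 2.42]
force: [-1.0, -2.3, 2.4]
width: -0.1
gripper_force: 1.6
```

```bash
python3 r.py 'np.r_[.32:.401:.02]';python3 - <<'E'
from h import *
d=ctrl.get_image('side');t=d['pixels'][:,:,::-1]
a=cv2.resize(t[120:320,260:480],None,fx=2,fy=2)
t=ctrl.get_image('top')['pixels'][:,:,::-1]
b=cv2.resize(t[100:300,300:500],None,fx=1.7,fy=2)
cv2.imwrite('pics/open.png',np.hstack([a,b]))
E
```

```text
t 8.45 tip local [-161.7   -1.    82.5] F local [-2.4 -0.7  2.4] w -0.1 q [ 1.27  0.84 -0.74  1.94  0.35  0.53  1.27]
tilt [-0.001 -0.351  0.   ]
0.32 [0.095, 0.336, -0.41, 0.031, 0.001, 0.0]
0.34 [0.095, 0.051, -0.182, 0.011, 0.001, 0.0]
0.36 [0.096, -0.23, 0.051, -0.009, 0.001, 0.0]
0.38 [0.096, -0.505, 0.291, -0.029, 0.001, 0.0]
0.4 [0.096, -0.776, 0.535, -0.049, 0.001, 0.0]
```

View pics/open.png

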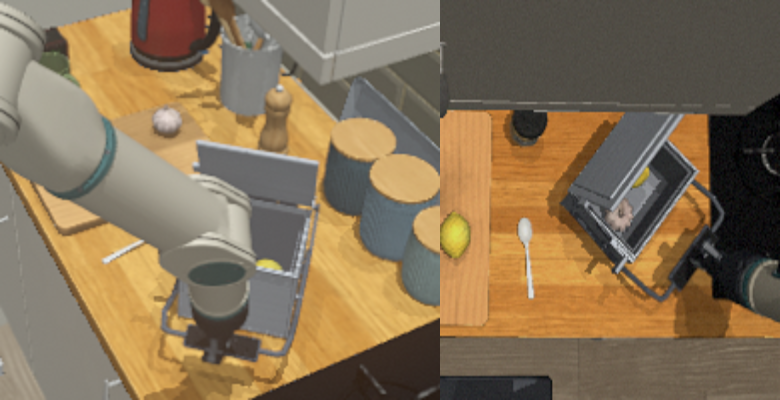

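Both views show the lid standing steeply open and the contents visible. Holding for over 2 s.

>>> send_rows(rows=[[[0,0,0,0,0,0],[0,0,0,0,0,0],[0,0,0,0,0,0],[0,0,0,0,0,0],[0,0,0,0,0,0],[0,0,0,0,0,0],[0,0,0,0,0,0],[0,0,0,0,0,0],[0,0,0,0,0,0],[0,0,0,0,0,0]]])

```text
clock: 9.55
eef_pos: [415.8, -339.5, 151.4]
tool_rot: [2.791, 0.001, 2.42]
force: [-3.0, 0.6, 1.6]
width: -0.3
gripper_force: 1.1
```

>>> send_rows(rows=[[[0,0,0,0,0,0],[0,0,0,0,0,0],[0,0,0,0,0,0],[0,0,0,0,0,0],[0,0,0,0,0,0],[0,0,0,0,0,0],[0,0,0,0,0,0],[0,0,0,0,0,0],[0,0,0,0,0,0],[0,0,0,0,0,0]]])

```text
clock: 10.55
eef_pos: [416.0, -339.9, 151.5]
tool_rot: [2.791, 0.002, 2.42]
force: [-0.6, 0.8, 2.0]
width: 0.4
gripper_force: 0.7
```

>>> send_rows(rows=[[[0,0,0,0,0,0],[0,0,0,0,0,0],[0,0,0,0,0,0],[0,0,0,0,0,0],[0,0,0,0,0,0]]])

```text
clock: 11.05
eef_pos: [416.0, -339.9, 151.5]
tool_rot: [2.792, 0.002, 2.42]
force: [1.9, 0.0, 1.7]
width: 0.0
gripper_force: 0.7
```

```bash
python3 r.py 'np.r_[.36:-.001:-.03]'
```

```text
t 11.05 tip local [-161.9   -1.6   82.9] F local [ 1.3 -1.4  1.7] w 0.0 q [ 1.27  0.84 -0.74  1.94  0.35  0.53  1.27]
tilt [-0.002 -0.35   0.   ]
0.36 [0.144, -0.236, 0.092, -0.01, 0.002, 0.001]
0.33 [0.142, 0.185, -0.257, 0.02, 0.002, 0.001]
0.3 [0.141, 0.617, -0.593, 0.05, 0.002, 0.001]
0.27 [0.14, 1.059, -0.916, 0.08, 0.002, 0.0]
0.24 [0.139, 1.511, -1.225, 0.11, 0.002, 0.0]
0.21 [0.138, 1.971, -1.521, 0.14, 0.002, 0.0]
0.18 [0.138, 2.44, -1.803, 0.17, 0.002, 0.0]
0.15 [0.137, 2.918, -2.07, 0.2, 0.002, 0.0]
0.12 [0.136, 3.403, -2.324, 0.23, 0.002, 0.0]
0.09 [0.135, 3.896, -2.562, 0.26, 0.002, 0.0]
0.06 [0.134, 4.395, -2.786, 0.29, 0.002, 0.0]
0.03 [0.133, 4.901, -2.995, 0.32, 0.002, 0.0]
-0.0 [0.133, 5.413, -3.188, 0.35, 0.002, 0.0]
```

>>> send_rows(rows=[[[0,0.15,-0.14,0.01,0,0],[0,0.29,-0.25,0.02,0,0],[0,0.43,-0.37,0.03,0,0],[0,0.57,-0.48,0.04,0,0],[0,0.72,-0.59,0.05,0,0],[0,0.86,-0.7,0.06,0,0],[0,1.01,-0.81,0.07,0,0],[0,1.16,-0.91,0.08,0,0],[0,1.31,-1.01,0.09,0,0],[0,1.46,-1.12,0.1,0,0]]])

```text
clock: 12.05
eef_pos: [422.1, -332.6, 167.1]
tool_rot: [2.893, 0.002, 2.419]
force: [-4.7, -3.2, 4.5]
width: 0.2
gripper_force: 2.9
```

```bash
python3 r.py 'np.r_[.24:-.001:-.02]'
```

```text
t 12.05 tip local [-159.4   -1.3   96.3] F local [-5.5  1.4  4.5] w 0.2 q [ 1.17  0.77 -0.66  1.94  0.37  0.56  1.19]
tilt [-0.002 -0.249 -0.   ]
0.24 [0.117, 0.07, -0.097, 0.009, 0.002, 0.0]
0.22 [0.117, 0.355, -0.326, 0.029, 0.002, 0.0]
0.2 [0.116, 0.643, -0.549, 0.049, 0.002, 0.0]
0.18 [0.116, 0.937, -0.766, 0.069, 0.002, 0.0]
0.16 [0.115, 1.234, -0.977, 0.089, 0.002, 0.0]
0.14 [0.115, 1.536, -1.183, 0.109, 0.002, 0.0]
0.12 [0.114, 1.841, -1.382, 0.129, 0.002, 0.0]
0.1 [0.114, 2.151, -1.575, 0.149, 0.002, 0.0]
0.08 [0.113, 2.465, -1.762, 0.169, 0.002, 0.0]
0.06 [0.113, 2.782, -1.942, 0.189, 0.002, -0.0]
0.04 [0.113, 3.102, -2.117, 0.209, 0.002, -0.0]
0.02 [0.112, 3.426, -2.284, 0.229, 0.002, -0.0]
0.0 [0.112, 3.754, -2.445, 0.249, 0.002, -0.0]
```

>>> send_rows(rows=[[[0,0.14,-0.12,0.01,0,0],[0,0.28,-0.24,0.02,0,0],[0,0.43,-0.35,0.03,0,0],[0,0.57,-0.46,0.04,0,0],[0,0.72,-0.57,0.05,0,0],[0,0.87,-0.68,0.06,0,0],[0,1.01,-0.79,0.07,0,0],[0,1.16,-0.89,0.08,0,0],[0,1.31,-1.0,0.09,0,0],[0,1.46,-1.1,0.1,0,0]]])

```text
clock: 13.05
eef_pos: [429.7, -324.0, 181.6]
tool_rot: [2.993, 0.002, 2.42]
force: [-4.6, -2.7, 6.8]
width: -0.1
gripper_force: 3.6
```

```bash
python3 r.py 'np.r_[.16:-.001:-.01]'
```

```text
t 13.05 tip local [-155.1   -1.3  109.4] F local [-5.1  1.7  6.8] w -0.1 q [ 1.05  0.71 -0.59  1.94  0.41  0.6   1.1 ]
tilt [-0.002 -0.148 -0.   ]
0.16 [0.116, -0.22, 0.167, -0.012, 0.002, 0.0]
0.15 [0.116, -0.081, 0.049, -0.002, 0.002, 0.0]
0.14 [0.116, 0.06, -0.067, 0.008, 0.002, 0.0]
0.13 [0.115, 0.201, -0.182, 0.018, 0.002, 0.0]
0.12 [0.115, 0.344, -0.296, 0.028, 0.002, 0.0]
0.11 [0.115, 0.488, -0.408, 0.038, 0.002, 0.0]
0.1 [0.115, 0.633, -0.519, 0.048, 0.002, 0.0]
0.09 [0.114, 0.779, -0.628, 0.058, 0.002, 0.0]
0.08 [0.114, 0.926, -0.736, 0.068, 0.002, 0.0]
0.07 [0.114, 1.074, -0.843, 0.078, 0.002, 0.0]
0.06 [0.114, 1.223, -0.948, 0.088, 0.002, 0.0]
0.05 [0.113, 1.374, -1.051, 0.098, 0.002, 0.0]
0.04 [0.113, 1.525, -1.153, 0.108, 0.002, -0.0]
0.03 [0.113, 1.677, -1.253, 0.118, 0.002, -0.0]
0.02 [0.113, 1.831, -1.352, 0.128, 0.002, -0.0]
0.01 [0.112, 1.985, -1.45, 0.138, 0.002, -0.0]
-0.0 [0.112, 2.14, -1.545, 0.148, 0.002, -0.0]
```

>>> send_rows(rows=[[[0,0.09,-0.07,0.007,0,0],[0,0.18,-0.15,0.014,0,0],[0,0.28,-0.22,0.021,0,0],[0,0.37,-0.3,0.028,0,0],[0,0.46,-0.37,0.034,0,0],[0,0.56,-0.45,0.041,0,0],[0,0.65,-0.52,0.048,0,0],[0,0.74,-0.6,0.055,0,0],[0,0.83,-0.67,0.062,0,0],[0,0.93,-0.74,0.068,0,0]]])

```text
clock: 14.05
eef_pos: [435.2, -317.6, 190.4]
tool_rot: [3.061, 0.002, 2.42]
force: [-3.4, -2.2, 7.2]
width: -0.1
gripper_force: 3.8
```

>>> send_rows(rows=[[[0,0.07,-0.06,0.005,0,0],[0,0.15,-0.11,0.01,0,0],[0,0.22,-0.16,0.015,0,0],[0,0.3,-0.21,0.02,0,0],[0,0.37,-0.26,0.025,0,0],[0,0.45,-0.31,0.03,0,0],[0,0.52,-0.36,0.035,0,0],[0,0.6,-0.42,0.04,0,0],[0,0.67,-0.47,0.045,0,0],[0,0.75,-0.52,0.05,0,0]]])

```text
clock: 15.05
eef_pos: [439.6, -312.7, 196.3]
tool_rot: [3.111, 0.002, 2.42]
force: [-4.4, -3.0, 8.7]
width: 0.1
gripper_force: 4.4
```

```bash
python3 r.py 'np.r_[.04:-.081:-.01]'
```

```text
t 15.05 tip local [-148.7   -1.3  123.3] F local [-5.1  1.3  8.7] w 0.1 q [ 0.91  0.67 -0.5   1.92  0.46  0.66  0.98]
tilt [-0.002 -0.03  -0.   ]
0.04 [0.114, -0.165, 0.104, -0.01, 0.002, -0.0]
0.03 [0.113, -0.026, -0.014, 0.0, 0.002, -0.0]
0.02 [0.113, 0.115, -0.13, 0.01, 0.002, -0.0]
0.01 [0.113, 0.257, -0.245, 0.02, 0.002, -0.0]
-0.0 [0.113, 0.399, -0.358, 0.03, 0.002, -0.0]
-0.01 [0.112, 0.544, -0.47, 0.04, 0.002, -0.0]
-0.02 [0.112, 0.689, -0.581, 0.05, 0.002, -0.0]
-0.03 [0.112, 0.835, -0.69, 0.06, 0.002, -0.0]
-0.04 [0.112, 0.982, -0.797, 0.07, 0.002, -0.0]
-0.05 [0.112, 1.131, -0.904, 0.08, 0.002, -0.0]
-0.06 [0.111, 1.28, -1.008, 0.09, 0.002, -0.0]
-0.07 [0.111, 1.431, -1.111, 0.1, 0.002, -0.0]
-0.08 [0.111, 1.582, -1.213, 0.11, 0.002, -0.0]
```

>>> send_rows(rows=[[[0,0.07,-0.06,0.005,0,0],[0,0.13,-0.12,0.01,0,0],[0,0.2,-0.18,0.015,0,0],[0,0.26,-0.24,0.02,0,0],[0,0.33,-0.3,0.025,0,0],[0,0.4,-0.36,0.03,0,0],[0,0.4,-0.42,0.03,0,0],[0,0.4,-0.48,0.03,0,0],[0,0.4,-0.54,0.03,0,0],[0,0.4,-0.6,0.03,0,0]]])

```text
clock: 16.05
eef_pos: [442.4, -309.3, 201.7]
tool_rot: [3.139, 0.002, 2.42]
force: [-0.2, 0.8, -0.1]
width: 0.0
gripper_force: 0.0
```

```bash
python3 r.py '[0]'
```

```text
t 16.05 tip local [-146.2   -1.2  128.7] F local [ 0.5  0.7 -0.1] w 0.0 q [ 0.88  0.65 -0.49  1.92  0.47  0.68  0.96]
tilt [-0.002 -0.002  0.   ]
0 [0.103, -0.059, 0.168, 0.002, 0.002, 0.0]
```

The lever is up and the hand is free of it. Lifting and crossing to the front of the tab.

>>> send_rows(rows=[[[0,0,-2,0,0,0],[0,0,-5,0,0,0],[1,0,-7,0,0,0],[4,2,-7,0,0,0],[7,4,-7,0,0,0],[10,5.5,-7,0,0,0],[11.5,5.9,-7,0,0,0],[11.5,5.9,-7,0,0,0],[11.5,5.9,-7,0,0,0]]])

```text
clock: 16.95
eef_pos: [395.3, -189.8, 272.0]
tool_rot: [3.139, 0.003, 2.42]
force: [0.9, 0.3, 0.3]
width: 0.4
gripper_force: 0.0
```

```bash
python3 - <<'E'
from h import *
loc();print(row([-87,114,150]),row([-50,114,150]))
d=ctrl.get_image('top');t=d['pixels'][:,:,::-1]
cv2.imwrite('pics/t4.png',cv2.resize(t[140:280,330:490],None,fx=4,fy=4,interpolation=cv2.INTER_CUBIC))
E
```

```text
t 16.95 tip local [-87.7 113.  199. ] F local [ 0.8 -0.5  0.3] w 0.4 q [ 0.81  0.43 -0.58  2.11  0.36  0.7   0.84]
[0.088, 0.078, 4.896, 0.002, 0.003, -0.0] [0.089, 3.778, 4.904, 0.002, 0.003, -0.0]
```

View pics/t4.png

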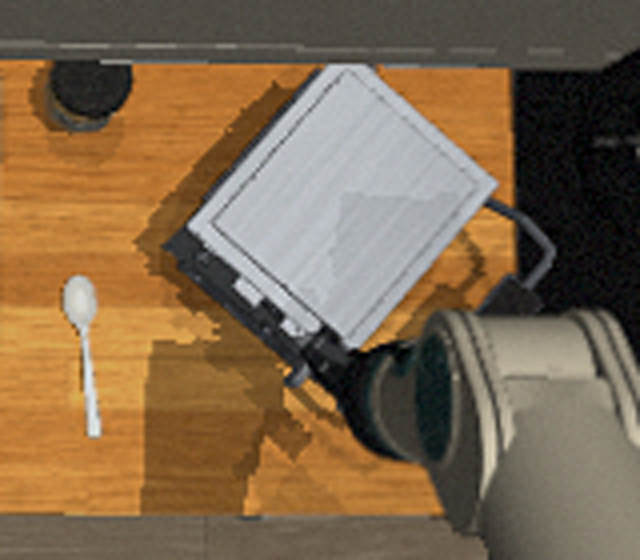

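The picture shows the lid shut, the tab visible at (298,378) and the hand in front of it.

>>> send_rows(rows=[[[0.1,0,2,0,0,0],[0.1,0,4,0,0,0],[0.1,0,4.9,0,0,0],[0.1,0,4.9,0,0,0]]])

```text
clock: 17.4
eef_pos: [394.0, -189.1, 221.7]
tool_rot: [3.14, -0.0, 2.419]
force: [0.4, -0.2, 0.0]
width: -0.1
gripper_force: 0.0
```

>>> send_rows(rows=[[[0,0.5,0,0,0,0],[0,1,0,0,0,0],[0,1.4,0,0,0,0],[0,1.8,0,0,0,0],[0,2.2,0,0,0,0],[0,2.6,0,0,0,0],[0,3,0,0,0,0],[0,3.4,0,0,0,0],[0,3.7,0,0,0,0],[0,3.7,0,0,0,0]]])

```text
clock: 18.4
eef_pos: [419.1, -160.3, 222.8]
tool_rot: [3.139, 0.002, 2.42]
force: [1.9, 0.4, -0.8]
width: 0.1
gripper_force: 0.0
```

>>> send_rows(rows=[[[0,0.1,0,0,0,0],[0,0.2,0,0,0,0],[0,0.3,0,0,0,0],[0,0.4,0,0,0,0],[0,0.4,0,0,0,0]]])

```text
clock: 18.9
eef_pos: [421.2, -157.7, 222.7]
tool_rot: [3.14, 0.002, 2.42]
force: [-0.7, -0.1, 1.2]
width: 0.1
gripper_force: 0.4
```

```bash
python3 r.py '[]'
```

```text
t 18.9 tip local [-46.6 115.  149.7] F local [-0.6  0.5  1.2] w 0.1 q [ 0.65  0.52 -0.5   2.13  0.45  0.59  0.68]
tilt [-0.002 -0.002 -0.   ]
```

>>> send_rows(rows=[[[0,0.1,0,0,0,0],[0,0.2,0,0,0,0],[0,0.3,0,0,0,0],[0,0.3,0,0,0,0]]])

```text
clock: 19.3
eef_pos: [422.8, -155.9, 222.7]
tool_rot: [3.141, 0.001, 2.419]
force: [-2.3, -1.5, 0.9]
width: -0.1
gripper_force: 1.6
```

>>> send_rows(rows=[[[0,0.1,0,0,0,0],[0,0.2,0,0,0,0],[0,0.3,0,0,0,0],[0,0.3,0,0,0,0]]])

```text
clock: 19.7
eef_pos: [423.1, -155.4, 222.7]
tool_rot: [-3.138, 0.0, 2.418]
force: [-6.8, -6.2, 4.1]
width: 0.1
gripper_force: 4.8
```

```bash
python3 r.py '[]'
```

```text
t 19.7 tip local [-43.9 115.1 149.7] F local [-9.1  1.   4.1] w 0.1 q [ 0.64  0.52 -0.5   2.13  0.45  0.6   0.67]
tilt [-0.     0.003 -0.002]
```

The home stop is reached (9 N). Withdrawing.

>>> send_rows(rows=[[[0,-1,0,0,0,0],[0,-2.2,0,0,0,0],[0,-3,0,0,0,0],[0,-3.5,-3,0,0,0],[0,-4,-6,0,0,0],[0,-7,-9,0,0,0],[0,-11,-10,0,0,0],[0,-15,-10,0,0,0],[0,-18,-10,0,0,0],[0,-18,-10,0,0,0]]])

```text
clock: 20.7
eef_pos: [302.8, -291.7, 322.3]
tool_rot: [3.141, 0.002, 2.412]
force: [0.9, 0.0, 0.5]
width: 0.0
gripper_force: 0.0
```

```bash
python3 - <<'E'
from h import *
loc()
d=ctrl.get_image('top');t=d['pixels'][:,:,::-1]
cv2.imwrite('pics/t5.png',cv2.resize(t[140:280,330:490],None,fx=4,fy=4,interpolation=cv2.INTER_CUBIC))
E
```

```text
t 20.7 tip local [-225.4  115.3  249.3] F local [ 0.6 -0.7  0.5] w 0.0 q [ 1.18  0.32 -0.62  2.08  0.26  0.81  1.25]
```

View pics/t5.png

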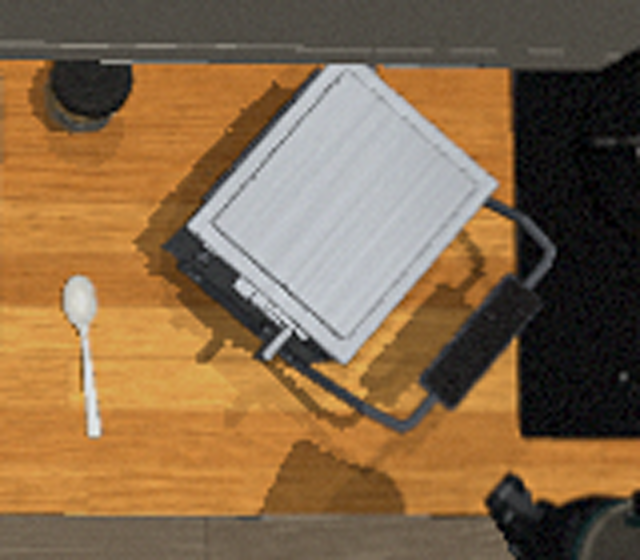

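The tab is at (277,342), the same place as at the start. The lid is shut, the lever is up and the hand is clear.

```bash
python3 -c "
from cell import ctrl
print(ctrl.finish_job())"
```

```text
the job is handed in; nothing more can be done
None
```

I've handed the job in: the latch was pushed to its forward stop, the lid held wide open for over 2 s and lowered slowly, and the latch pushed back home. The final picture shows the lid shut, the lever up and the hand clear; it took about 21 s of the 61 s allowed.

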